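Kit parts for two inspection jigs

ROBOT

A 7-joint arm with a two-finger parallel gripper is mounted at the origin on the work surface. World frame = base frame: x ahead of the robot, y to its left, z up, the work surface at z = 0. Lengths are in m, angles in rad, forces in N, time in s.
With the tool pointing down it reaches from about 0.4 to 0.9 m from the base axis. Payload 5.6 kg.
Tool frame: the origin (TCP) lies midway between the tips of the shut fingers; the grasp point (between the pads) lies 19 mm behind it; y points along the fingers, z is the direction in which the jaws open and shut, and the axes are right-handed (so a half turn about y gives the same grasp; the last joint's range is limited). The gripper opens to 92 mm and grips with 3 to 60 N. Pads are 20 mm wide; open, the fingers measure 128 mm over their backs; the gripper's body (75 mm by 189 mm) begins 69 mm behind the grasp point.
Start: joints at [-1.321, 0.468, -0.012, 1.603, 0.006, 1.071, -0.056], TCP at [0.188, 0.622, 0.215] pointing down, gripper open.
Joint ranges: [-2.53, 2.53], [-0.31, 2.02], [-1.57, 1.55], [0.28, 2.44], [-1.29, 4.43], [0.15, 1.84], [-2.92, 2.92]. Speed limits (rad/s): [2.57, 2.57, 3.14, 3.14, 3.14, 3.14, 3.14].

INTERFACE

Orientations are given as a 3x3 rotation matrix whose columns are the frame's x, y, z axes.
In Python, from station import env, effector, solver, viewer, workorder, search_frame, tip_of gives the robot as it stands. Calls block until the motion is done:
- env.reach(position, orientation): joint-space move of the TCP to a pose.
- env.movel(position, frame=None, rate=0.15): straight line of the TCP; frame=None keeps the orientation; rate is the mean speed in m/s.
- env.goto_joints(angles): joint-space move.
- effector.release() and effector.grasp(squeeze=None): open the fingers fully, or close them until they stop; squeeze is the grip in N (None keeps the last).
- env.pause(seconds).
- solver.inverse_kinematics(position, orientation): joint angles nearest the present ones, or None.
- env.sense(): the state.
- viewer.read_camera(name): name is "side" or "top"; returns (picture, depth): 400x640x3 uint8, red, green, blue; 400x640 float32, m along the optical axis (not along the pixel's ray), 0 where there is no reading.
- viewer.camera_info(name): a dict with "intrinsics" (3x3 intrinsics, pixels), "dist_coeffs" ([k1, k2, p1, p2, k3] as OpenCV has them; the pictures are not rectified), "eye" and "rotation" of the camera in the world. Camera axes: x right, y up, looking along -z (the intrinsics and any distortion apply to the point x, -y, -z); pixel columns grow to the right and rows downward; lengths in m; the calibration is good to about 2 mm. A picture is of the moment at which its call begins. camera_info takes no time and is no camera call.
A pose or a line that the arm cannot do raises env.PlanningError and nothing moves.
- workorder.finish_job(): hands the job in, once; it reports no verdict.
Trained networks look in the newest picture that a camera, given by its name, has taken for a name from the list of things; names that differ only in an ending like _2 or _b are one class to them, and where a whole thing is asked for, a point or a joint stands for the part that bears it (a point fixed in the world has none). Each returns a list of dicts, best first, with "score" (0 to 1); they miss things now and then, are a little off and sometimes report something else, mostly with a low value. They report only what shows in the picture. A call takes as long as a camera call.
- search_frame(camera, name): "at" ([x, y, z] in m, in world coordinates, good to about 4 mm: the middle of the surface that is visible of it).
- tip_of(camera, name): "at" ([x, y, z] in m, in world coordinates, good to about 4 mm: a listed point, or the origin of a listed thing).
The state is a dict: "t": time; "joint_positions": joint angles; "joint_velocities": joint speeds; "tau": joint torques, N m; "ee_pos": TCP position; "tcp_rot": TCP orientation; "wrist_force": force on the tool from outside, world axes, zero at the start; "moment": the same for the moment, N m; "gripper_width": finger opening in m.
Only numpy, scipy, OpenCV 4.12 (cv2) and the standard library are available. Lean on these libraries where they do the work, as an engineer would, in place of code of your own. Each camera call takes 0.05 s, during which the arm holds its last target.

TASK

Make up the two jig kits: put the brass bush, the black star knob and the blue spacer into the pink tray, and the white stepped block and the red hexagonal stand-off into the green tray. Each part gets a compartment to itself and stands upright on the compartment's floor, the same way up as it stands on the bench now. Leave the spray can, the screw jar and the steel gauge block where they are.

Things in the scene. Friction and masses are not known exactly. Their poses are not given: they have to be found in the camera images.
- pink_tray: Pink kit tray fixed to the bench beyond the parts (left or right varies), empty, 80 (its x) x 224 (its y) x 22 high; outer walls and floor 4 thick. Two 4 mm dividers (22 high) make three equal compartments along its y, each 72 (x) x 69 (y) inside, centred at y = -73, 0, +73; their floor is 4 above the origin. Origin: centre of its underside, on the bench (z = 0).
- green_tray: Lime-green kit tray fixed to the bench beside the pink one, empty, 80 (its x) x 224 (its y) x 22 high; outer walls and floor 4 thick. One 4 mm divider (22 high) makes two equal compartments along its y, each 72 (x) x 106 (y) inside, centred at y = -55, +55; their floor is 4 above the origin. Origin: centre of its underside, on the bench (z = 0).
- white_block: Loose white nylon stepped block: base 72 (its x) x 34 (y) x 32 high, with a raised middle 34 x 34 that reaches 50 high. 77 to 154 g. Stands on the bench (z = 0), grip it across its y on the raised middle. Origin: centre of its underside, z up.
- brass_bush: Loose brass flanged bush standing on its flange: flange 46 diameter x 8 high, above it a 34 diameter body up to 52 high with a dark bore in the top (look only). 175 to 350 g. Stands on the bench. Origin: centre of its underside, z up.
- star_knob: Loose black six-lobed star knob lying on its head with its steel stud pointing straight up: head 46 over the lobes x 20 high, stud 12 diameter from 20 to 58 high. 70 to 140 g. Stands on the bench; grip the stud. Origin: centre of its underside, z up.
- red_standoff: Loose red hexagonal stand-off standing on end: 30 across flats, 56 high; its flats face its own +x and every 60 degrees from there. 77 to 154 g. Stands on the bench. Origin: centre of its underside, z up.
- blue_spacer: Loose blue plastic square spacer standing on end: 36 x 36 x 50 high, its faces square to its own x and y, dark bore in the top (look only). 56 to 112 g. Stands on the bench. Origin: centre of its underside, z up.
- spray_can: Bystander: spray can with a blue label standing on the left of the work, 64 diameter, 180 high. Leave it. Origin: centre of its underside.
- screw_jar: Bystander: jar with an orange cap standing on the right of the work, 68 diameter, 75 high. Leave it. Origin: centre of its underside.
- gauge_block: Bystander: dark steel L-shaped gauge block beyond the trays, 90 (its x) x 50 (y) x 30 high, with a step up to 50 high at its -x end. Leave it. Origin: centre of its underside.

How it is judged:
By the outcome, as a careful person would: the job done as asked, in the order asked, and still so for the second after the job is handed in, with the robot touching nothing.
It also fails if it takes over 109 s, if anything falls off the work surface, if the arm or the gripper's body presses on something with over 40 N, if the wrist force passes 120 N, or if a joint passes its speed limit or range.

## Working session

There is one attempt and no reset: what is moved stays moved. The work goes in short steps, each a Python script; the robot and the scene stay as the last script left them, time stands still between calls to the robot, and variables do not carry over. Pictures are saved under pics/ and viewed, and the job is handed in when it is done.

```bash
ls; mkdir -p pics
python3 - <<'E'
from station import env, effector, solver, viewer, workorder, search_frame, tip_of
import cv2,numpy as np
s=env.sense(); print(s['t'],s['ee_pos'],s['tcp_rot'],s['gripper_width'])
for c in ['top','side']:
    p,d=viewer.read_camera(c); cv2.imwrite(f'pics/{c}0.png',p[:,:,::-1]); np.savez(f'{c}0.npz',p=p,d=d)
    i=viewer.camera_info(c); print(c,i)
    for n in ['pink_tray','green_tray','white_block','brass_bush','star_knob','red_standoff','blue_spacer','spray_can','screw_jar','gauge_block']:
        print(n,[(np.round(r['at'],3),round(r['score'],2)) for r in tip_of(c,n)[:2]])
print(env.sense()['t'])
E
```

```text
pics
0.0 [0.18752358 0.62176887 0.21365065] [[ 9.57421267e-01 -3.65146706e-04  2.88694275e-01]
 [-2.88694472e-01 -1.69273765e-03  9.57419781e-01]
 [ 1.39084988e-04 -9.99998501e-01 -1.72607886e-03]] 0.09191215705505738
top {'intrinsics': array([[508.72987805,   0.        , 318.59703418],
       [  0.        , 508.72987805, 207.83609012],
       [  0.        ,   0.        ,   1.        ]]), 'dist_coeffs': array([-0.04348162,  0.        ,  0.        ,  0.        ,  0.        ]), 'eye': array([0.36889908, 0.00496625, 1.58365892]), 'rotation': array([[ 0.01414145,  0.99001989, -0.14021639],
       [-0.9998633 ,  0.01520273,  0.00650056],
       [ 0.00856736,  0.1401053 ,  0.99009954]])}
pink_tray [(array([ 0.564, -0.412, -0.001]), 0.68)]
green_tray [(array([ 0.62 ,  0.133, -0.004]), 0.6)]
white_block [(array([ 0.45 , -0.241, -0.001]), 0.73)]
brass_bush [(array([ 0.438, -0.001, -0.001]), 0.52)]
star_knob [(array([ 0.436,  0.114, -0.002]), 0.63)]
red_standoff [(array([ 0.437, -0.116, -0.001]), 0.57)]
blue_spacer [(array([0.46 , 0.247, 0.001]), 0.72)]
spray_can [(array([ 0.422,  0.448, -0.  
[... 466 characters left out ...]
53,  0.35329383, -0.59762015],
       [-0.69391198,  0.39247994, -0.60369335],
       [ 0.02127278,  0.84920137,  0.5276405 ]])}
pink_tray [(array([ 0.617, -0.139,  0.001]), 0.75)]
green_tray [(array([ 0.618,  0.132, -0.   ]), 0.72), (array([ 0.464,  0.247, -0.002]), 0.16)]
white_block [(array([ 0.448, -0.24 , -0.001]), 0.89), (array([ 0.435, -0.001, -0.001]), 0.73)]
brass_bush [(array([ 0.434, -0.001, -0.002]), 0.87)]
star_knob [(array([0.438, 0.11 , 0.003]), 0.84)]
red_standoff [(array([ 0.438, -0.116, -0.   ]), 0.81)]
blue_spacer []
spray_can [(array([ 0.422,  0.448, -0.004]), 0.78)]
screw_jar [(array([ 0.563, -0.411,  0.001]), 0.77)]
gauge_block [(array([0.799, 0.039, 0.002]), 0.94)]
1.1
```

View pics/top0.png

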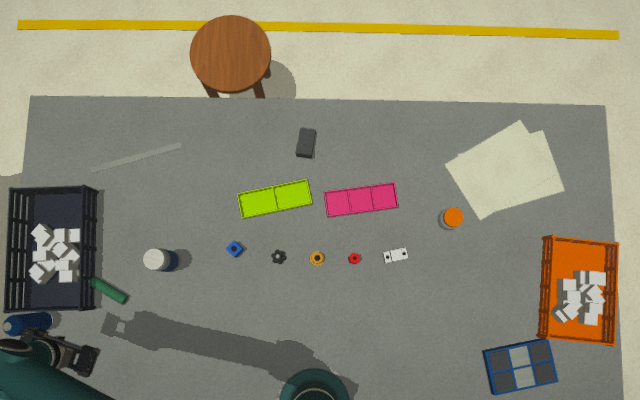

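View pics/side0.png

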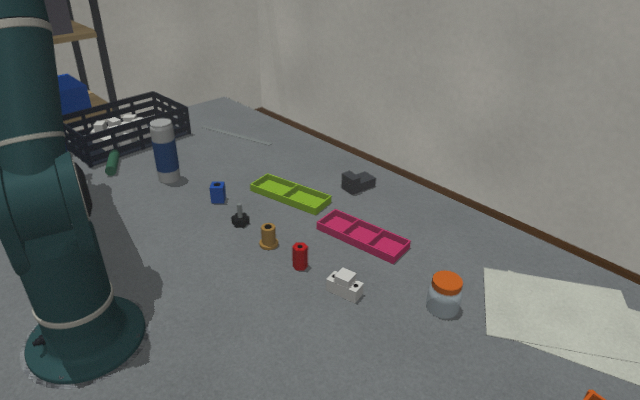

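```bash
cat > geo.py <<'E'
import numpy as np,cv2
from station import viewer
def cloud(c,p,d):
    i=viewer.camera_info(c); v,u=np.mgrid[0:400,0:640]
    q=cv2.undistortPoints(np.stack([u.ravel(),v.ravel()],1).astype(np.float64)[:,None],i['intrinsics'],i['dist_coeffs'])[:,0]
    z=d.ravel().astype(float)
    P=np.stack([q[:,0]*z,-q[:,1]*z,-z],1)@i['rotation'].T+i['eye']
    P[z==0]=np.nan
    return P.reshape(400,640,3)
def rect(xy):
    (c,s,a)=cv2.minAreaRect((xy*1000).astype(np.float32)); return np.round(c,1),np.round(s,1),round(a,1)
E
python3 - <<'E'
from geo import *
obj={'pink':((.58,-.14),.15),'green':((.62,.132),.15),'white':((.449,-.24),.06),'brass':((.436,-.001),.05),'star':((.437,.112),.05),'red':((.438,-.116),.045),'blue':((.462,.247),.05)}
zt={'pink':.022,'green':.022,'white':.05,'brass':.052,'star':.058,'red':.056,'blue':.05}
tall=[]
for c in ['top','side']:
    f=np.load(f'{c}0.npz'); P=cloud(c,f['p'],f['d']); hsv=cv2.cvtColor(f['p'],cv2.COLOR_RGB2HSV)
    print(c,'bench z',np.nanmedian(P[(abs(P[...,0]-.52)<.02)&(abs(P[...,1]-0)<.2)][:,2]))
    H,S,V=[hsv[...,k].astype(int) for k in range(3)]
    for n,(xy,r) in obj.items():
        m=(np.hypot(P[...,0]-xy[0],P[...,1]-xy[1])<r)&(P[...,2]>.004)
        if n=='pink': m&=(H>155)&(H<177)&(S>100)&(P[...,2]<.03)
        if n=='green': m&=(H>28)&(H<60)&(S>100)&(P[...,2]<.03)
        A=P[m]; 
        T=A[A[:,2]>zt[n]-.008]
        print(n,len(A),'zmax',np.round(np.percentile(A[:,2],95),4),'all',rect(A[:,:2]),'top',len(T),rect(T[:,:2]) if len(T)>3 else '', np.round(T[:,:2].mean(0)*1000,1))
f=np.load('top0.npz')['p'][:,:,::-1]
a=cv2.resize(f[170:280,220:420],None,fx=4,fy=4,interpolation=cv2.INTER_CUBIC); cv2.imwrite('pics/crop_top.png',a)
f=np.load('side0.npz')['p'][:,:,::-1]
a=cv2.resize(f[170:310,200:400],None,fx=4,fy=4,interpolation=cv2.INTER_CUBIC); cv2.imwrite('pics/crop_side.png',a)
E
```

```text
top bench z 0.0006506634897308627
pink 1209 zmax 0.0257 all (array([ 621.5, -137.4]), array([ 81. , 227.1]), 8.8) top 362 (array([ 621.2, -136.1]), array([ 80.7, 224.5]), 8.8) [ 619.1 -136.8]
green 1189 zmax 0.025 all (array([619.8, 133.4]), array([ 82. , 225.6]), 12.8) top 331 (array([619.8, 134. ]), array([ 81.6, 224.4]), 13.1) [619.2 136.2]
white 439 zmax 0.0538 all (array([ 447.6, -242. ]), array([110.9, 116.6]), 85.7) top 134 (array([ 448.3, -240.9]), array([33.8, 34.7]), 13.1) [ 448.2 -240.4]
brass 286 zmax 0.0565 all (array([ 4.34e+02, -4.00e-01]), array([95.8, 95.3]), 36.6) top 99 (array([436.6,  -2.4]), array([30.1, 30.1]), 0.7) [436.2  -1.7]
star 273 zmax 0.0471 all (array([437.2, 111.7]), array([92.6, 92.8]), 1.4) top 14 (array([439.2, 115.9]), array([9.1, 9. ]), 89.7) [439.2 116.4]
red 220 zmax 0.0599 all (array([ 439. , -117.1]), array([83.4, 80.5]), 0.5) top 87 (array([ 436.7, -113.3]), array([27.6, 31.7]), 44.9) [ 437.1 -113.2]
blue 285 zmax 0.054 all (array([463. , 246.7]), array([92.9, 93.2]), 81.9) top 149 (array([460.1, 249.8]), array([37. , 35.9]), 46.8) [459.3 24
[... 408 characters left out ...]
y([37.4, 72.8]), 11.9) top 237 (array([ 446.9, -242.4]), array([35.8, 35. ]), 11.9) [ 444.9 -244.1]
brass 384 zmax 0.0531 all (array([434.5,  -7.3]), array([38.1, 43.2]), 51.2) top 133 (array([435.6,  -5.3]), array([33.6, 31.3]), 71.0) [434.3  -7.4]
star 252 zmax 0.0554 all (array([443.2, 105.5]), array([46.8, 62.1]), 27.7) top 23 (array([438.9, 114.2]), array([10.1, 13.4]), 85.3) [437.9 113.6]
red 373 zmax 0.0573 all (array([ 434.2, -127.4]), array([57.7, 32.4]), 75.0) top 141 (array([ 436.8, -116.1]), array([33.5, 30.8]), 48.6) [ 435.6 -117.9]
blue 313 zmax 0.0516 all (array([460.4, 246.6]), array([44.2, 36.5]), 44.8) top 126 (array([460.6, 247. ]), array([44.1, 35.9]), 46.0) [457.6 243.6]
```

View pics/crop_top.png

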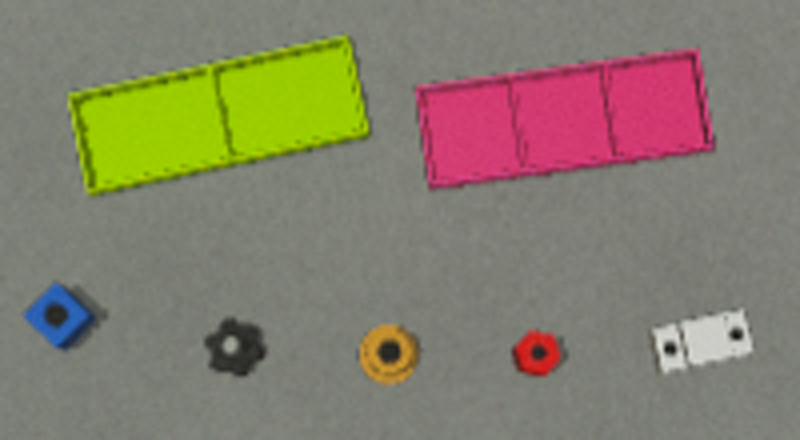

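View pics/crop_side.png

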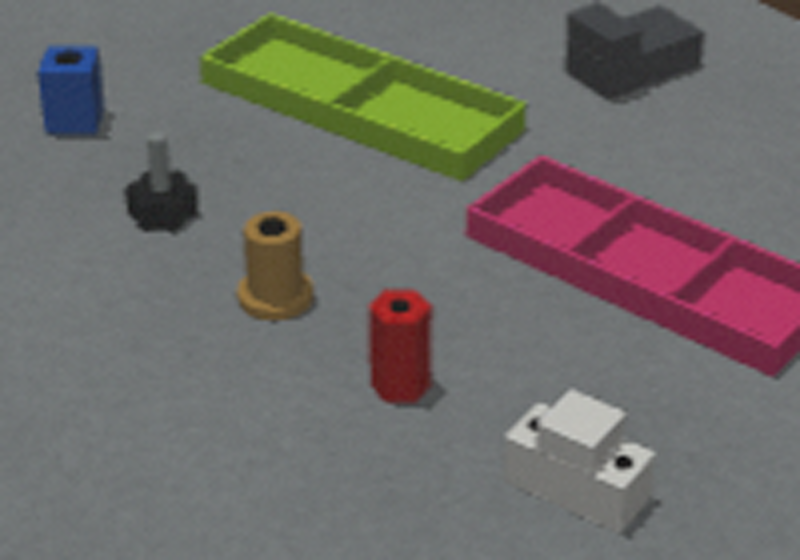

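```bash
cat > fit.py <<'E'
from geo import *
from scipy.optimize import minimize
def proj(c,W):
    i=viewer.camera_info(c); C=(W-i['eye'])@i['rotation']; C=C*[1,-1,-1]
    return cv2.projectPoints(C,np.zeros(3),np.zeros(3),i['intrinsics'],i['dist_coeffs'])[0][:,0]
def prism(pts,z0,z1): return np.vstack([np.c_[pts,np.full(len(pts),z)] for z in (z0,z1)])
def box(a,b): return np.array([[a,b],[-a,b],[-a,-b],[a,-b]])/2
def ngon(r,n,ph=0): t=np.arange(n)*2*np.pi/n+ph; return r*np.c_[np.cos(t),np.sin(t)]
M={'white':[prism(box(.072,.034),0,.032),prism(box(.034,.034),.032,.05)],
'brass':[prism(ngon(.023,24),0,.008),prism(ngon(.017,24),.008,.052)],
'red':[prism(ngon(.015/np.cos(np.pi/6),6,np.pi/6),0,.056)],
'blue':[prism(box(.036,.036),0,.05)]}
S=8
def render(c,n,x,y,a,o):
    m=np.zeros((60*S,60*S),np.uint8); R=np.array([[np.cos(a),-np.sin(a)],[np.sin(a),np.cos(a)]])
    for P in M[n]:
        Q=P.copy(); Q[:,:2]=Q[:,:2]@R.T+[x,y]
        p=((proj(c,Q)+.5-o)*S)
        cv2.fillConvexPoly(m,cv2.convexHull(np.round(p).astype(np.int32)),1)
    return cv2.resize(m.astype(np.float32),(60,60),interpolation=cv2.INTER_AREA)
def mask(n,hsv):
    H,Sa,V=[hsv[...,k].astype(int) for k in range(3)]
    if n=='white': return (Sa<28)&(V>135)
    if n=='brass': return (H>10)&(H<28)&(Sa>90)
    if n=='red': return ((H<8)|(H>172))&(Sa>110)
    if n=='blue': return (H>100)&(H<130)&(Sa>100)
G={'white':(.448,-.2415),'brass':(.436,-.003),'red':(.437,-.1155),'blue':(.460,.248)}
if __name__=='__main__':
  for n in M:
    for c in ['top','side']:
        f=np.load(f'{c}0.npz')['p']; hsv=cv2.cvtColor(f,cv2.COLOR_RGB2HSV)
        o=np.round(proj(c,np.array([[*G[n],.025]]))[0]-30).astype(int)
        t=mask(n,hsv)[o[1]:o[1]+60,o[0]:o[0]+60].astype(np.uint8)
        k,l,st,ce=cv2.connectedComponentsWithStats(t); j=1+np.argmax(st[1:,4]); t=(l==j).astype(np.uint8)
        hs,_=cv2.findContours(t,cv2.RETR_EXTERNAL,cv2.CHAIN_APPROX_NONE); t=cv2.drawContours(t*0,hs,-1,1,-1).astype(np.float32)
        best=[]
        cost=lambda p:np.abs(render(c,n,p[0],p[1],p[2],o)-t).sum()
        for a in np.radians({'white':[-75,-80,-70],'brass':[0],'red':range(-30,30,10),'blue':[36,46,56]}[n]):
            r=minimize(cost,[*G[n],a],method='Nelder-Mead',options=dict(initial_simplex=[[*G[n],a],[G[n][0]+.003,G[n][1],a],[G[n][0],G[n][1]+.003,a],[*G[n],a+.12]],maxiter=150))
            best.append((r.fun,np.round(r.x[:2]*1000,1),round(np.degrees(r.x[2]),1)))
        best.sort(key=lambda b:b[0]); print(n,c,t.sum(),best[:3])
E
python3 fit.py
```

```text
white top 282.0 [(np.float64(33.171875), array([ 447.8, -243. ]), np.float64(-77.8)), (np.float64(33.859375), array([ 447.9, -243.4]), np.float64(-77.6)), (np.float64(33.953125), array([ 447.9, -243. ]), np.float64(-77.6))]
white side 241.0 [(np.float64(355.515625), array([ 502.8, -188.5]), np.float64(-136.5)), (np.float64(469.859375), array([ 463.3, -225.2]), np.float64(-138.6)), (np.float64(472.125), array([ 462.6, -229.1]), np.float64(-138.8))]
brass top 176.0 [(np.float64(11.90625), array([435.7,  -1.6]), np.float64(4.9))]
brass side 378.0 [(np.float64(40.28125), array([436.4,  -1.7]), np.float64(-0.1))]
red top 103.0 [(np.float64(8.59375), array([ 436.5, -114.2]), np.float64(-14.7)), (np.float64(8.6875), array([ 436.3, -114.4]), np.float64(47.6)), (np.float64(8.765625), array([ 436.4, -114.4]), np.float64(-9.0))]
red side 374.0 [(np.float64(23.328125), array([ 436.6, -114.5]), np.float64(14.8)), (np.float64(23.5), array([ 436.5, -114.9]), np.float64(14.6)), (np.float64(23.890625), array([ 436.7, -114.2]), np.float64(-38.3))]
blue top 168.0 [(np.float64(16.90625), array([459.1, 250.4]), np.float64(46.8)), (np.float64(16.9375), array([459.1, 250.3]), np.float64(47.5)), (np.float64(17.484375), array([458.6, 250.3]), np.float64(47.4))]
blue side 295.0 [(np.float64(35.765625), array([459.3, 248.7]), np.float64(54.5)), (np.float64(35.984375), array([459.9, 250. ]), np.float64(54.5)), (np.float64(37.140625), array([458.4, 247.5]), np.float64(54.9))]
```

Run:
```python
from fit import *
out=[]
for c in ['top','side']:
    f=np.load(f'{c}0.npz')['p'][:,:,::-1]
    o=np.round(proj(c,np.array([[.4365,-.1145,.03]]))[0]-12).astype(int)
    row=[]
    for a in [None,-12,16]:
        im=cv2.resize(f[o[1]:o[1]+24,o[0]:o[0]+24],None,fx=11,fy=11,interpolation=cv2.INTER_CUBIC)
        if a is not None:
            h=ngon(.015/np.cos(np.pi/6),6,np.pi/6+np.radians(a))+[.4365,-.1145]
            p=(proj(c,np.c_[h,np.full(6,.056)])+.5-o)*11
            cv2.polylines(im,[np.round(p).astype(np.int32)],True,(255,255,0),1)
        row.append(im)
    out.append(np.hstack(row))
cv2.imwrite('pics/red.png',np.vstack(out))
```

```text
(no output)
```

View pics/red.png

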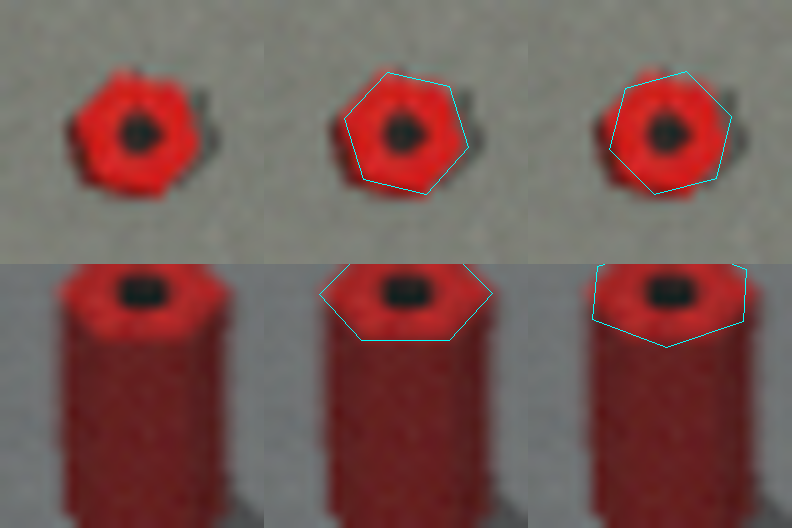

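```bash
cat > act.py <<'E'
from station import env, effector, solver, viewer, workorder, search_frame, tip_of
import numpy as np,cv2
def Rm(deg):
    c,s=np.cos(np.radians(deg)),np.sin(np.radians(deg))
    return np.array([[s,0,c],[-c,0,s],[0,-1,0]])
ZC=.165
TR={'pink':((.6207,-.1372),8.8),'green':((.620,.1323),12.9)}
def slot(t,y):
    (cx,cy),a=TR[t]; a=np.radians(a); return np.array([cx-np.sin(a)*y,cy+np.cos(a)*y])
def st(m):
    s=env.sense(); print(m,'t%.1f'%s['t'],'w%.1f'%(s['gripper_width']*1000),'p',np.round(s['ee_pos'],4),'F',np.round(s['wrist_force'],1),'q7 %.2f'%s['joint_positions'][6]); return s
def pick(xy,phi,g,w,sq):
    env.movel([*xy,g],Rm(phi),rate=.15); st('down')
    effector.grasp(sq); s=st('grasped')
    env.movel([*xy,ZC],rate=.2); s=st('lifted')
    ok=abs(s['gripper_width']-w)<.004
    print('grip ok',ok); return ok
def place(xy,phi,g):
    env.movel([*xy,ZC],Rm(phi),rate=.25); st('over')
    env.movel([*xy,g+.012],rate=.2); env.movel([*xy,g+.0045],rate=.04); st('set')
    effector.release(); st('rel')
    env.movel([*xy,ZC],rate=.2)
def snap(tag):
    for c in ['top','side']:
        p,d=viewer.read_camera(c); np.savez(f'{c}_{tag}.npz',p=p,d=d)
        cv2.imwrite(f'pics/{c}_{tag}.png',p[:,:,::-1])
E
python3 - <<'E'
from act import *
s=env.sense()
env.movel([*s['ee_pos'][:2],.33],rate=.2)
b=(.4360,-.0018); phi=8.8
env.reach([*b,.28],Rm(phi)); st('above')
env.movel([*b,ZC],rate=.2); st('c')
if pick(b,phi,.026,.034,40):
    place(slot('pink',-73e-3),8.8,.026)
st('end'); snap('a')
f=cv2.imread('pics/top_a.png'); cv2.imwrite('pics/a_c.png',cv2.resize(f[150:290,210:430],None,fx=3.5,fy=3.5))
E
```

```text
above t4.2 w91.5 p [ 0.4363 -0.0008  0.28  ] F [0.3 0.5 0.3] q7 0.09
c t4.9 w92.0 p [ 0.4367 -0.0018  0.1656] F [1.9 0.  1. ] q7 0.27
down t6.0 w92.0 p [ 0.4368 -0.0018  0.0267] F [ 0.8  0.6 -0.3] q7 0.56
grasped t6.9 w33.4 p [ 0.4362 -0.0018  0.026 ] F [ 0.6 -0.8 -1. ] q7 0.56
lifted t7.8 w33.3 p [ 0.435  -0.0017  0.1641] F [ 0.6 -0.3 -3.4] q7 0.28
grip ok True
over t9.1 w33.3 p [ 0.6311 -0.2083  0.1642] F [-0.8  0.3 -3.2] q7 0.77
set t10.2 w33.2 p [ 0.632  -0.2093  0.0308] F [-0.1  0.2 -3.3] q7 0.85
rel t11.2 w91.7 p [ 0.6318 -0.2093  0.0305] F [0.3 0.  0.5] q7 0.85
end t12.0 w91.9 p [ 0.6312 -0.2088  0.1639] F [-0.   0.5 -0.3] q7 0.77
```

View pics/side_a.png

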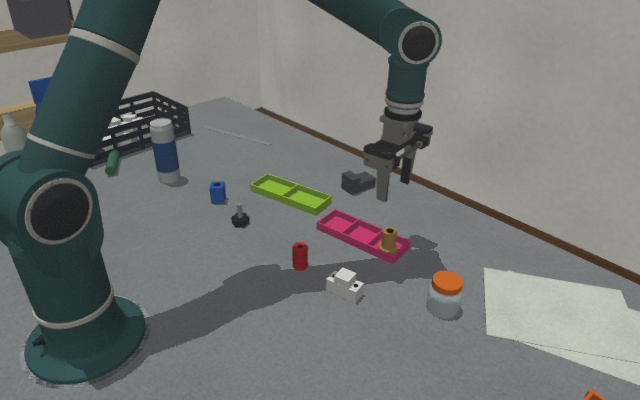

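View pics/a_c.png

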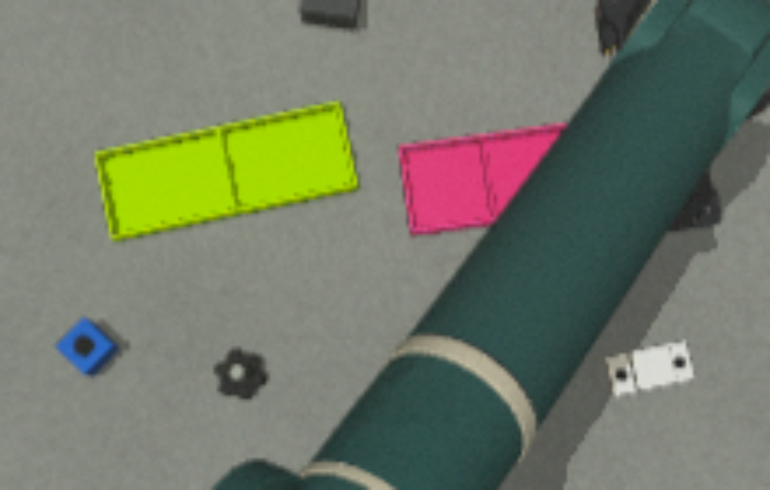

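The side view shows the bush upright in the near pink compartment, around pixel (390,238), and everything else is where it was. Next is the star knob.

Run:
```python
from act import *
b=(.4388,.1150); phi=8.8
env.movel([*b,ZC],Rm(phi),rate=.25); st('c')
if pick(b,phi,.027,.012,30):
    place(slot('pink',0),8.8,.027)
st('end'); snap('b')
f=cv2.imread('pics/side_b.png'); cv2.imwrite('pics/b_c.png',cv2.resize(f[140:300,190:440],None,fx=3.2,fy=3.2,interpolation=cv2.INTER_CUBIC))
```

```text
c t13.7 w91.8 p [0.4392 0.1142 0.165 ] F [ 0.2  0.8 -0.5] q7 0.04
down t14.8 w91.9 p [0.4394 0.1149 0.0275] F [ 0.4 -0.5 -0.4] q7 0.29
grasped t16.0 w11.3 p [0.4389 0.115  0.027 ] F [0.7 0.3 0.3] q7 0.29
lifted t16.8 w10.9 p [0.4379 0.115  0.1642] F [ 0.  -0.  -2.1] q7 0.04
grip ok True
over t18.2 w11.3 p [ 0.6202 -0.1358  0.1645] F [-0.1 -0.3 -2.4] q7 0.67
set t19.3 w11.8 p [ 0.6208 -0.1371  0.0318] F [-0.  0. -1.] q7 0.77
rel t20.6 w92.1 p [ 0.6207 -0.1372  0.0315] F [ 0.4  0.3 -0.2] q7 0.77
end t21.4 w92.0 p [ 0.62   -0.1367  0.164 ] F [ 0.3  0.6 -0.4] q7 0.67
```

View pics/b_c.png

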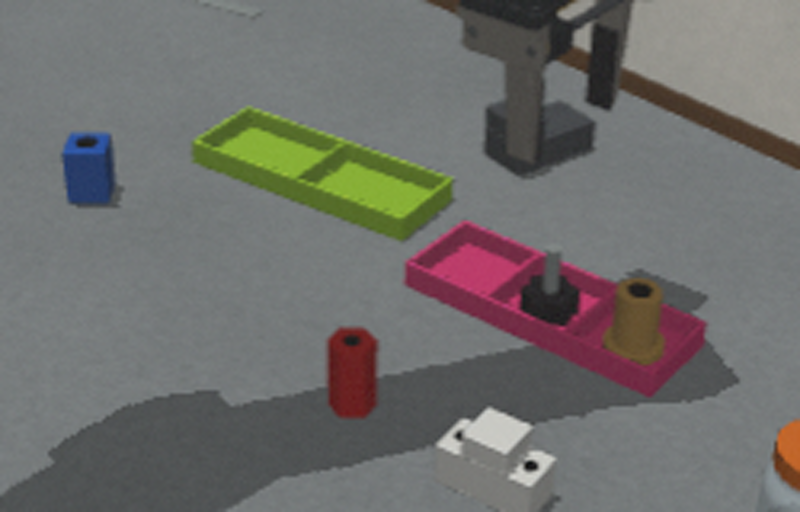

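In this crop the knob stands stud-up in the middle pink compartment at (550,290), with the bush beside it at (637,320). Next is the blue spacer.

Run:
```python
from act import *
b=(.4597,.2492); phi=47
env.movel([*b,ZC],Rm(phi),rate=.25); st('c')
if pick(b,phi,.026,.036,30):
    place(slot('pink',.073),8.8,.026)
st('end'); snap('c')
f=cv2.imread('pics/side_c.png'); cv2.imwrite('pics/c_c.png',cv2.resize(f[140:300,190:440],None,fx=3.2,fy=3.2,interpolation=cv2.INTER_CUBIC))
```

```text
c t23.3 w92.0 p [0.4603 0.2479 0.165 ] F [ 0.  -0.2 -1. ] q7 0.46
down t24.4 w91.8 p [0.4604 0.2494 0.0267] F [0.  0.4 0.5] q7 0.60
grasped t25.3 w35.6 p [0.4597 0.2492 0.026 ] F [0.4 0.6 0.1] q7 0.60
lifted t26.1 w36.0 p [0.4588 0.2489 0.1641] F [ 0.1  0.3 -1.5] q7 0.46
grip ok True
over t27.7 w35.9 p [ 0.6092 -0.0635  0.1648] F [-0.2  0.1 -0.8] q7 0.56
set t28.8 w35.8 p [ 0.6097 -0.0649  0.0308] F [-1.  -0.3 -1.2] q7 0.66
rel t29.7 w91.9 p [ 0.6095 -0.0651  0.0305] F [ 0.7 -0.4  0.6] q7 0.66
end t30.5 w91.7 p [ 0.6088 -0.0647  0.164 ] F [0.9 0.2 0. ] q7 0.56
```

View pics/c_c.png

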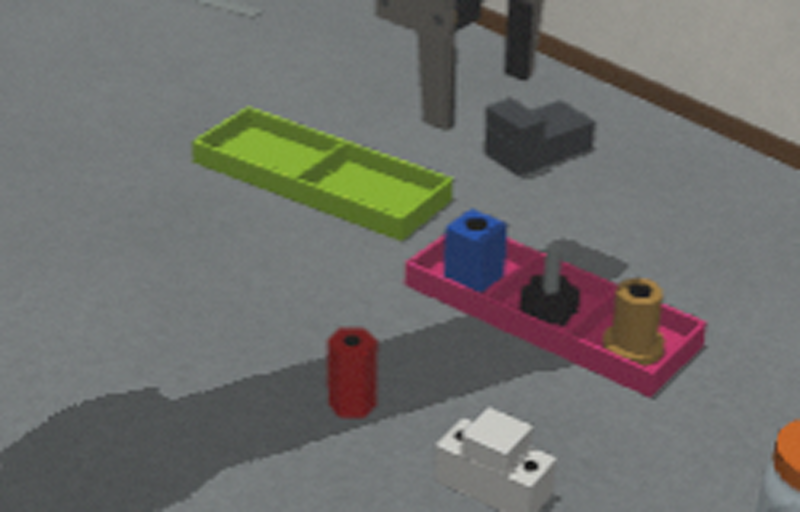

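The blue spacer is upright in the last pink compartment at (475,250) and the kit is complete. Next is the white block.

Run:
```python
from act import *
b=(.4475,-.2420); phi=12.4
env.movel([*b,ZC],Rm(phi),rate=.25); st('c')
if pick(b,phi,.026,.034,30):
    place(slot('green',-.055),12.9,.026)
st('end'); snap('d')
f=cv2.imread('pics/side_d.png'); cv2.imwrite('pics/d_c.png',cv2.resize(f[140:300,190:440],None,fx=3.2,fy=3.2,interpolation=cv2.INTER_CUBIC))
```

```text
c t31.8 w91.6 p [ 0.4483 -0.2411  0.1648] F [-0.1  1.2  0.1] q7 0.96
down t32.8 w91.9 p [ 0.4481 -0.2423  0.0266] F [ 0.1 -0.3  1.1] q7 1.16
grasped t33.7 w33.6 p [ 0.4476 -0.2421  0.026 ] F [ 0.3 -0.7 -0.7] q7 1.16
lifted t34.6 w33.5 p [ 0.4468 -0.2414  0.1641] F [-0.3 -0.2 -1.7] q7 0.97
grip ok True
over t36.2 w33.4 p [0.6319 0.077  0.1651] F [-0.4 -0.1 -1.4] q7 0.38
set t37.3 w33.9 p [0.6324 0.0789 0.0308] F [ 0.6 -0.6 -0.8] q7 0.48
rel t38.3 w92.1 p [0.6322 0.0787 0.0305] F [-0.5  0.2 -0.6] q7 0.48
end t39.1 w92.0 p [0.6314 0.0789 0.164 ] F [-0.1 -0.4  0.5] q7 0.38
```

View pics/d_c.png

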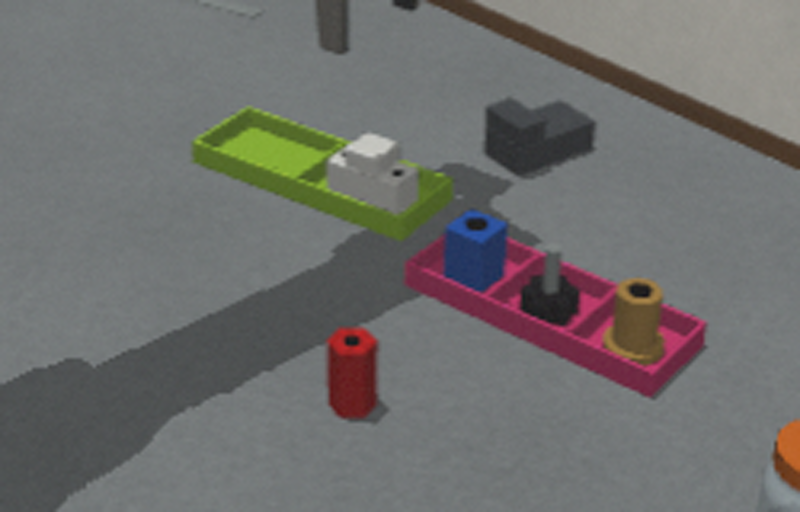

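The white block sits level in the near green compartment at (372,172). Next is the red stand-off, then I'll back away for a clear view.

Run:
```python
from act import *
b=(.4366,-.1148); phi=-12
env.movel([*b,ZC],Rm(phi),rate=.25); st('c')
if pick(b,phi,.028,.030,30):
    place(slot('green',.055),12.9,.028)
env.movel([.60,.19,.30],rate=.25)
env.reach([.20,.60,.33],Rm(70)); st('end'); snap('e')
f=cv2.imread('pics/side_e.png'); cv2.imwrite('pics/e_s.png',cv2.resize(f[110:330,140:480],None,fx=2.3,fy=2.3,interpolation=cv2.INTER_CUBIC))
f=cv2.imread('pics/top_e.png'); cv2.imwrite('pics/e_t.png',cv2.resize(f[120:280,130:480],None,fx=2.2,fy=2.2,interpolation=cv2.INTER_CUBIC))
cv2.imwrite('pics/e_tz.png',cv2.resize(f[165:225,225:410],None,fx=4.3,fy=4.3,interpolation=cv2.INTER_CUBIC))
for c in ['top','side']:
    for n in ['white_block','brass_bush','star_knob','red_standoff','blue_spacer','spray_can','screw_jar','gauge_block']:
        print(c,n,[(np.round(r['at'],3),round(r['score'],2)) for r in tip_of(c,n)[:1]])
```

```text
c t40.5 w92.0 p [ 0.4377 -0.1139  0.165 ] F [-0.2  0.8 -0.9] q7 0.27
down t41.5 w91.7 p [ 0.4371 -0.115   0.0284] F [0.2 0.1 0.5] q7 0.56
grasped t42.5 w29.8 p [ 0.4367 -0.1148  0.028 ] F [ 0.4 -0.1  0.2] q7 0.56
lifted t43.3 w29.8 p [ 0.4359 -0.1143  0.1642] F [-0.6 -0.3 -1.1] q7 0.28
grip ok True
over t44.9 w29.9 p [0.6073 0.1847 0.165 ] F [-0.5  0.7 -1.6] q7 0.21
set t46.0 w30.1 p [0.6078 0.1861 0.0328] F [-0.4 -0.1 -1.3] q7 0.30
rel t47.0 w91.9 p [0.6077 0.1859 0.0325] F [ 0.1  0.3 -0. ] q7 0.30
end t50.5 w92.0 p [0.2017 0.5993 0.3301] F [-0.1 -0.2 -0.4] q7 0.11
top white_block [(array([0.632, 0.082, 0.004]), 0.83)]
top brass_bush [(array([ 0.634, -0.208, -0.001]), 0.59)]
top star_knob [(array([ 0.623, -0.136,  0.005]), 0.54)]
top red_standoff [(array([0.604, 0.185, 0.001]), 0.69)]
top blue_spacer [(array([ 0.802,  0.037, -0.005]), 0.6)]
top spray_can []
top screw_jar [(array([ 0.564, -0.412,  0.001]), 0.6)]
top gauge_block [(array([ 0.802,  0.038, -0.002]), 0.85)]
side white_block [(array([0.631, 0.082, 0.005]), 0.82)]
side brass_bush [(array([ 0.632, -0.207,  0.003]), 0.78)]
side star_knob [(array([ 0.617, -0.139,  0.008]), 0.84)]
side red_standoff [(array([0.607, 0.182, 0.006]), 0.56)]
side blue_spacer [(array([ 0.616, -0.138,  0.002]), 0.7)]
side spray_can [(array([ 0.426,  0.447, -0.004]), 0.64)]
side screw_jar [(array([ 0.566, -0.414,  0.003]), 0.93)]
side gauge_block [(array([ 0.801,  0.042, -0.001]), 0.74)]
```

View pics/e_s.png

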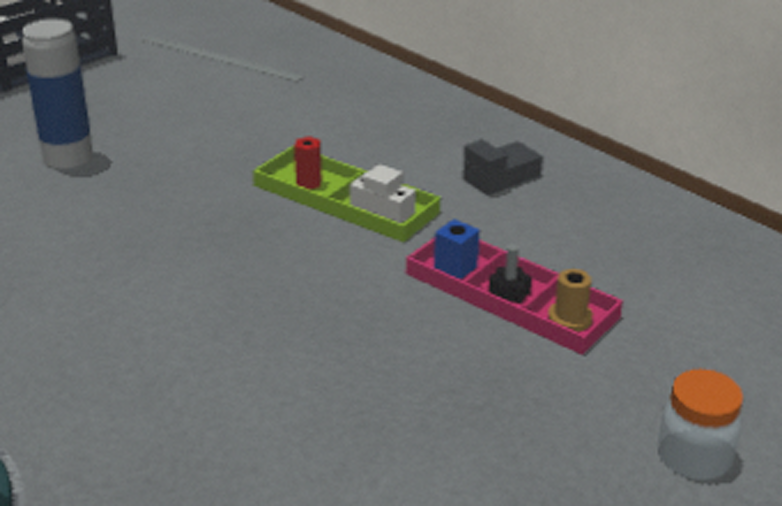

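View pics/e_t.png

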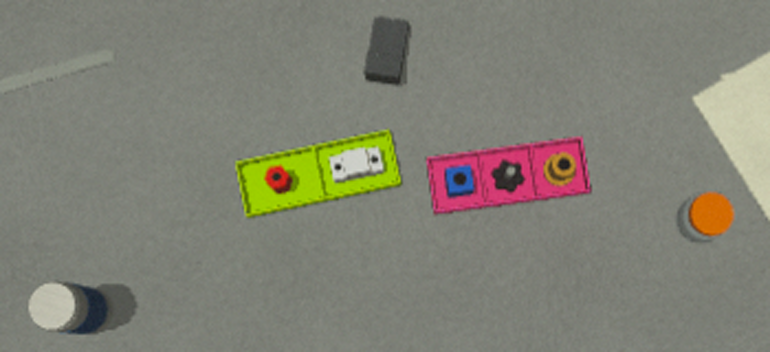

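View pics/e_tz.png

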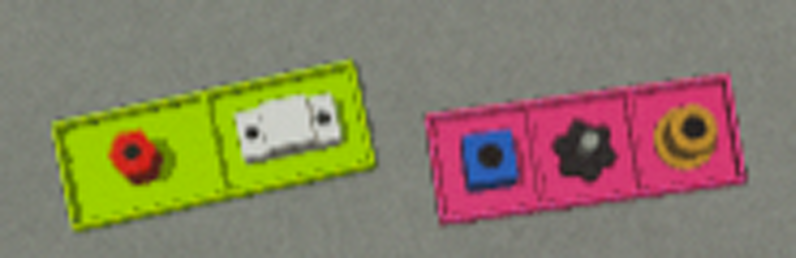

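All five parts stand upright in their own compartments: in the zoomed top view, red at (135,155), white at (288,130), blue at (490,157), knob at (585,150) and bush at (688,135). I'll check the top heights in the depth images, then hand in.

Run:
```python
from act import *
from geo import cloud
for c in ['top','side']:
    f=np.load(f'{c}_e.npz'); P=cloud(c,f['p'],f['d'])
    for n,xy,h in [('bush',slot('pink',-.073),56),('star',slot('pink',0),62),('blue',slot('pink',.073),54),('white',slot('green',-.055),54),('red',slot('green',.055),60)]:
        A=P[np.hypot(P[...,0]-xy[0],P[...,1]-xy[1])<.03][:,2]*1000
        print(c,n,'expected',h,'p98 %.1f max %.1f'%(np.nanpercentile(A,98),np.nanmax(A)))
workorder.finish_job(); print(env.sense()['t'])
```

```text
top bush expected 56 p98 61.1 max 62.4
top star expected 62 p98 62.3 max 69.2
top blue expected 54 p98 59.1 max 62.6
top white expected 54 p98 60.5 max 65.4
top red expected 60 p98 65.2 max 66.4
side bush expected 56 p98 58.0 max 59.5
side star expected 62 p98 61.9 max 63.6
side blue expected 54 p98 56.0 max 56.8
side white expected 54 p98 56.0 max 56.7
side red expected 60 p98 61.4 max 62.7
the job is handed in; nothing more can be done
the job is handed in; nothing more can be done
```

Both kits are made up and the job is handed in, at about 51 s of the 109 s allowed. I placed the parts in the order you listed:

- **Pink tray:** the brass bush, black star knob and blue spacer each have a compartment.
- **Green tray:** the white stepped block and red stand-off each have a compartment.

**What the last checks showed:**
- **Pictures:** with the arm withdrawn, both cameras show all five parts upright in their own compartments. The spray can, screw jar and gauge block are within the networks' few-mm accuracy of where they began. The spray can's position was confirmed by the side camera only; the top network missed it, though it shows in the top picture.
- **Grips and forces:** every grip width matched its part. The wrist-force readings I took stayed under 4 N.

**What disagreed:**
- **Blue spacer:** the networks reported it at the gauge block (top) and at the star knob (side). Both are wrong, because the pictures show it in its pink compartment.
- **Heights:** the side camera put the part tops within about 2 mm of what was expected. The top camera read about 5 to 6 mm high for all but the star knob. It also read 2 to 4 mm high on most parts before I moved anything, so I put that down to its calibration and noise.

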